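# Slide the used battery out of the closed-top battery box

## Robot

A 6-joint arm with a two-finger parallel gripper is mounted at the origin on a cart in front of the work surface, level with it; the furniture and walls round the work are solid. World frame = base frame: x ahead of the robot, y to its left, z up, the work surface at z = 0. Lengths are in m, angles in rad, forces in N, time in s.
With the tool pointing down it reaches from about 0.325 to 0.85 m from the base axis. Payload 4.4 kg.
Tool frame: the origin (TCP) lies at the very end of the fingers, on their centre line; the grasp point (between the pads) lies bot.grip_point_offset behind it (bot.grip_point_offset is the distance from the TCP to the grasp point, in m); z points along the fingers, y is the direction in which the jaws open and shut (so a half turn about z gives the same grasp; the last joint's range is limited). The gripper opens to 94 mm and grips with 3 to 60 N. Pads are 16 mm wide; open, the fingers measure 119 mm over their backs; the gripper's body (75 mm by 177 mm) begins 78 mm behind the grasp point.
Start: joints at [1.099, 0.207, 1.542, -0, 1.393, -0.15], TCP at [0.181, 0.546, 0.205] pointing down, gripper open.
Joint ranges: [-2.73, 2.73], [-0.86, 2.22], [0.23, 2.46], [-1.11, 4.25], [0.08, 2.63], [-2.82, 2.82]. Speed limits (rad/s): [2.79, 2.79, 3.14, 3.14, 3.14, 3.14].

## Interface

Orientations are given as a rotation vector (axis times angle).
In Python, from bench import bot gives the robot as it stands. The module is installed in compiled form; this text tells all that it offers.
- The arm moves only by the tool servo_tool, never from a script. Its argument "steps" is a list of rows, each a list of 5 numbers: the shift along the tool's x, y, z in mm, then the turn about the tool's z in rad, then the opening, from -1 (shut) to 1 (fully open). In form: [[x, y, z, twist, jaw], ...]. A call has 1 to 8 rows; each row shifts and turns the pose as measured when the row begins, along the tool's axes as they then stand; what a row does not reach is not made up. A row lasts 1/12 s, in which the tool goes at most 41.7 mm and 7.16 degrees, less where a joint would pass 70% of its speed; a pose out of reach is approached as far as the arm can. A call is refused whole if a number of a shift passes 41.7 or a number of a turn 0.125, either way. A call with a gripper value outside its range is refused whole. The fingers move at their own pace and stop on an object; "force" is the grip in N (left out, the last holds). Time passes only in rows, so rows that do not move let the fingers close. It gives the time, the measured TCP pose, the force and the opening at its end, in the units of the state.
- bot.observe(): the state, without advancing time (a new reading comes with each control period).
- bot.snapshot(name): name is "scene" or "top" or "wrist"; returns a dict with "img" (480x640x3 uint8, blue, green, red), "depth" (480x640 float32, m along the optical axis (not along the pixel's ray), 0 where there is no reading), "fx", "fy", "cx", "cy" (pixels), "R" (3x3) and "t" (3): a world point X has camera coordinates R X + t. Camera axes: x right, y down, z forward; pixel columns grow to the right and rows downward; lengths in m; the calibration is good to about 2 mm. A picture is of the moment at which its call begins.
- bot.finish_job(): hands the job in, once; it reports no verdict.
The state is a dict: "clock": time; "qpos": joint angles; "dq": joint speeds; "joint_efforts": joint torques, N m; "tool_pos": TCP position; "tool_rot": TCP orientation; "wrist_force": force on the tool from outside, world axes, zero at the start; "torque": the same for the moment, N m; "grip_width": opening from 0.0 (shut) to 1.0 (fully open).
Only numpy, scipy, OpenCV 4.12 (cv2) and the standard library are available. Lean on these libraries where they do the work, as an engineer would, in place of code of your own. Each camera call takes 0.05 s, during which the arm holds its last target.

## Task

Take the battery out of the grey battery box and lay it flat in the wooden tray, its thumb ridge up. The box's roof is fixed, so push the battery along by its ridge through the slot in the roof until it sticks out of one end, then draw it out there; a hidden stop screw bars one of the two ends, so feel which way it goes and do not force it. Leave the other things on the bench where they are.

Things in the scene. Friction and masses are not known exactly. Their poses are not given: they have to be found in the camera images.
- box: Grey steel battery box screwed to the bench, 72 (x) x 152 (y) x 59 mm high, with four feet 3 mm high standing 17 mm out from its long sides. Origin: centre of its underside. A tunnel runs through it along its y, 56 mm wide, floor 8 mm and roof underside 54 mm above the bench, open at both ends.
- box_slot (a point): Centre of the slot in the box's roof, level with the roof's upper face (59 mm up); axes as the box. The slot is 46 mm wide (x) and 96 mm long (y), the roof 5 mm thick; towards each end 28 mm of roof close it, and the battery with its ridge passes under.
- box_stop (a point): A point on the tunnel's floor midway between the two ends; axes as the box. A steel stop screw, 8 mm thick and 12 mm high, stands on the floor 69 mm from here towards +y or towards -y, by chance, hidden by the roof. Towards it the battery moves 3 to 7 mm and then stands hard; the other way it slides freely at 1 to 4 N.
- battery_c (a point): Centre of the black battery's body, 52 (x) x 120 (y) x 34 mm high, 0.18 to 0.35 kg; at first it lies in the tunnel's middle, its own y along the tunnel. Across the middle of its top stands a thumb ridge 32 mm wide (x), 12 mm thick (y), from 17 to 26 mm above this point. In the box the ridge's top is 8 mm below the roof's upper face, within reach of closed fingertips through the slot.
- tray: Shallow wooden tray lined with cork, fixed to the bench, outside 124 (x) x 184 (y) x 20 mm high, walls and floor 5 mm thick. Origin: centre of its underside.
- offcut: Bystander: wooden offcut 50 x 70 x 44 mm; origin: centre of its underside.
- sanding: Bystander: brown sanding block 64 x 107 x 31 mm; origin: centre of its underside.
- tape: Bystander: black tape measure 71 x 87 x 36 mm; origin: centre of its underside.

How it is judged:
On the way:
1. the battery has been pushed along the tunnel so that it sticks out of an end of the box (centre more than 30 mm from the box's centre along the tunnel) ((y of battery_c in the frame of box above 0.03 m or y of battery_c in the frame of box below -0.03 m)), for 0.1 s.
At the end, for the whole second after the job is handed in: The battery lies in the tray, flat on its floor (within 7 degrees, centre 15 to 27 mm above the tray's underside), ridge up, released and at rest (x of battery_c in the frame of tray between -0.06 and 0.06 m and y of battery_c in the frame of tray between -0.09 and 0.09 m and z of battery_c in the frame of tray between 0.015 and 0.027 m and angle between battery_c's own z axis and vertical below 0.12 rad and linear speed of battery below 0.02 m/s); the robot touches nothing.
It fails at once if a bystander (offcut, sanding block or tape measure) is moved by more than 30 mm (distance of any of offcut, sanding, tape from where it was at the start of the episode above 0.03 m).
It fails at once if the battery is forced: the fingers push its thumb ridge with more than 60 N (contact force between the fingers and battery_c1 above 60 N).
It also fails if it takes over 59 s, if anything falls off the work surface, if the arm or the gripper's body presses on something with over 40 N, if the wrist force passes 120 N, or if a joint passes its speed limit or range.

## Working session

There is one attempt and no reset: what is moved stays moved. The work goes in short steps, Python scripts to look and compute and a tool call to move; the robot and the scene stay as the last step left them, time stands still between calls to the robot, and variables do not carry over. Pictures are saved under pics/ and viewed, and the job is handed in when it is done.

Besides the shell and the picture viewer there is one more tool, called after "Call:" as a command line: name --pt "numbers of a row" for each row, then --argument value for the rest. servo_tool: Moves the arm, as the interface text tells. Its arguments: {"type":"object","properties":{"steps":{"type":"array"},"force":{"type":"number"}},"required":["steps"]}

```bash
mkdir -p pics
python3 - <<'E'
from bench import bot
import cv2,pickle
s=bot.observe();print(s, bot.grip_point_offset)
for n in("scene","top"):
    d=bot.snapshot(n);pickle.dump(d,open(n+".pkl","wb"));cv2.imwrite(f"pics/{n}0.png",d["img"]);print(n,d["R"],d["t"],d["fx"],d["cx"],d["cy"])
E
```

```text
{'clock': 0.0, 'qpos': array([ 1.09948152e+00,  2.07402140e-01,  1.54293119e+00,  1.01832065e-05,
        1.39349585e+00, -1.50502846e-01]), 'dq': array([-0.00101217,  0.00153532,  0.00079286, -0.00105849,  0.00218677,
       -0.00090382]), 'joint_efforts': array([ 7.89904552e-04, -3.70899010e+01, -2.81411147e+01,  6.98764343e-02,
        3.64757236e-02, -2.05471756e-04]), 'tool_pos': array([0.18096133, 0.54494105, 0.20431175]), 'tool_rot': array([-0.50166371, -3.10057548,  0.00333913]), 'wrist_force': array([-0.04679922,  0.53901274, -0.50286377]), 'torque': array([-0.00539605,  0.0409003 , -0.01022951]), 'grip_width': 1.0009941911342628} 0.0188
scene [[ 0.83125277 -0.55572618 -0.0136838 ]
 [-0.33059421 -0.474412   -0.81586808]
 [ 0.44690749  0.68271638 -0.57807615]] [-0.42550259  0.28405437  0.95888082] 549.2592478328595 318.1892235983775 243.4454398101699
top [[-0.02574193 -0.999637    0.00795153]
 [-0.99890073  0.02540963 -0.03939133]
 [ 0.03917498 -0.0089568  -0.99919222]] [0.05390624 0.55158352 1.40948519] 593.5612208605168 311.41131954482563 246.43338756602236
```

View pics/top0.png

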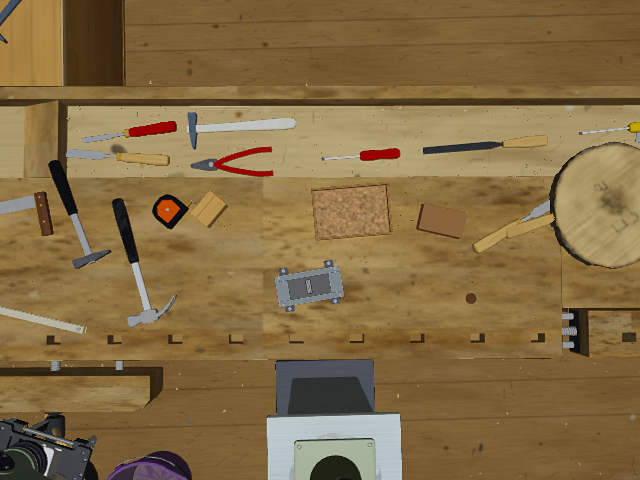

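View pics/scene0.png

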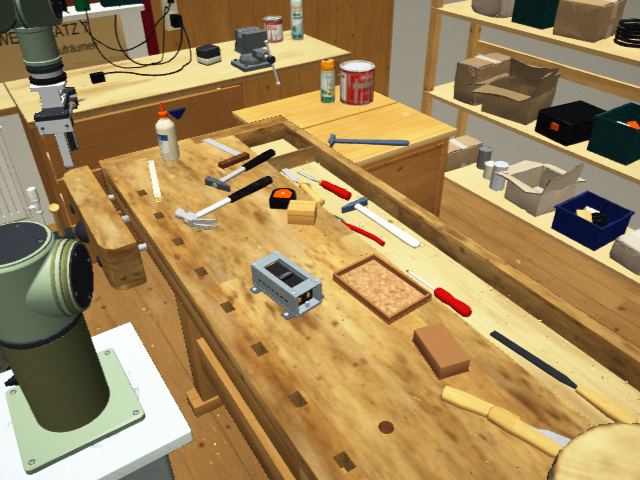

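```bash
cat > h.py <<'E'
import numpy as np,cv2,pickle
def pts(d):
    v,u=np.mgrid[0:480,0:640];z=d["depth"]
    c=np.stack([(u-d["cx"])/d["fx"]*z,(v-d["cy"])/d["fy"]*z,z],-1)
    return (c-d["t"])@d["R"]
def ray(d,u,v,h):
    r=np.array([(u-d["cx"])/d["fx"],(v-d["cy"])/d["fy"],1.])@d["R"]; o=-d["R"].T@d["t"]
    return o+r*(h-o[2])/r[2]
E
python3 - <<'E'
from h import *
d=pickle.load(open("top.pkl","rb"));im=d["img"];P=pts(d)
print("bench z",np.median(P[300:330,380:500,2]))
hsv=cv2.cvtColor(im,cv2.COLOR_BGR2HSV)
# box
def rep(n,m,h,r):
    M=np.zeros((480,640),np.uint8);x0,x1,y0,y1=r;M[y0:y1,x0:x1]=m[y0:y1,x0:x1]*255
    cs,_=cv2.findContours(M,0,2);c=max(cs,key=cv2.contourArea)
    w=np.array([ray(d,*p[0],h)[:2] for p in c],np.float32)
    (cx,cy),(a,b),t=cv2.minAreaRect(w*1000);print(n,cx,cy,a,b,t,cv2.contourArea(c))
H=P[...,2]
rep("box",(H>0.045)&(H<0.08),0.059,(260,360,250,320))
rep("boxgrey",(hsv[...,1]<60),0.059,(260,360,250,320))
rep("tray",(H>0.012)|(hsv[...,2]<0),0.02,(300,400,175,250))
rep("sand",H>0.02,0.031,(405,480,195,245))
rep("offcut",H>0.03,0.044,(188,235,185,232))
rep("tape",H>0.02,0.036,(145,190,185,232))
for n,r in(("box",(250,370,240,330)),):
    cv2.imwrite("pics/box_zoom.png",cv2.resize(im[240:330,250:370],None,fx=6,fy=6,interpolation=2))
d2=pickle.load(open("scene.pkl","rb"))["img"];cv2.imwrite("pics/sc_zoom.png",cv2.resize(d2[235:335,230:450],None,fx=3.6,fy=3.6,interpolation=2))
E
```

```text
bench z 0.00014150143712435178
box 459.4648132324219 48.33515548706055 71.89134979248047 151.71653747558594 8.336334228515625 1961.0
boxgrey 460.9658508300781 48.57990646362305 100.69491577148438 151.7626953125 8.331137657165527 2146.5
tray 635.0770874023438 -58.070831298828125 124.74215698242188 183.81207275390625 3.4740867614746094 3875.5
sand 605.5992431640625 -270.39251708984375 106.42231750488281 63.42832565307617 75.72206115722656 1119.5
offcut 644.8841552734375 277.5556640625 56.468780517578125 69.78962707519531 49.14039993286133 622.0
tape 650.1127319335938 372.712158203125 67.9250717163086 75.4905014038086 45.91395568847656 723.0
```

View pics/box_zoom.png

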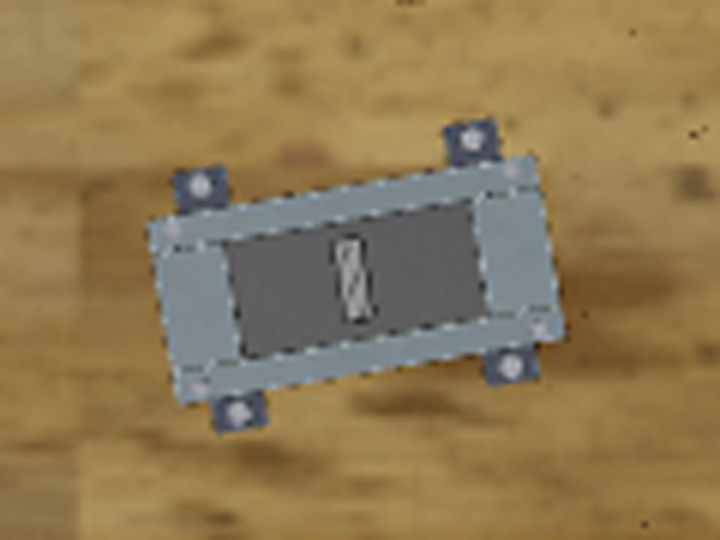

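View pics/sc_zoom.png

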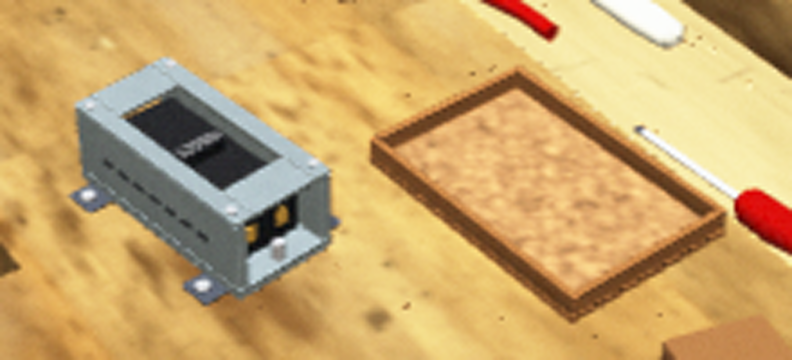

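```bash
cat >> h.py <<'E'
from scipy.spatial.transform import Rotation as Ro
th=np.deg2rad(8.336);BC=np.array([.4595,.0483,0]);BR=Ro.from_euler('z',th).as_matrix()
tt=np.deg2rad(3.47);TC=np.array([.635,-.058,0]);TR=Ro.from_euler('z',tt).as_matrix()
def show(goal=None,yang=th):
    """goal world xyz; yang: world angle of jaw direction"""
    from bench import bot
    s=bot.observe();p=s["tool_pos"];R=Ro.from_rotvec(s["tool_rot"]).as_matrix()
    np.set_printoptions(precision=1,suppress=True)
    print("t",round(s["clock"],2),"box-frame mm",1000*(p-BC)@BR,"tray mm",1000*(p-TC)@TR,"F box",BR.T@s["wrist_force"],"grip",round(94*s["grip_width"],1))
    print("R",R.round(3).tolist())
    # twist: tool z down => +twist lowers world angle
    a=np.arctan2(R[1,1],R[0,1]);e=(a-yang+np.pi/2)%np.pi-np.pi/2
    print("twist needed",round(e,3))
    if goal is not None:
        R2=R@Ro.from_euler('z',e).as_matrix()
        print("delta tool now",1000*R.T@(goal-p),"after twist",1000*R2.T@(goal-p), "tool x in box",BR.T@R2[:,0])
def box(x,y,z):return BC+BR@np.array([x,y,z])/1000
def tray(x,y,z):return TC+TR@np.array([x,y,z])/1000
E
python3 - <<'E'
from h import *
show(box(0,-24,100))
E
```

```text
t 0.1 box-frame mm [-203.6  531.8  204.4] tray mm [-416.7  629.4  204.4] F box [-0.2 -0.4 -0.5] grip 93.8
R [[-0.949, 0.315, -0.001], [0.315, 0.949, -0.002], [0.0, -0.002, -1.0]]
twist needed 1.105
delta tool now [-431.7 -404.8  105.1] after twist [-555.7  203.7  105.1] tool x in box [-0.  1. -0.]
```

Call:
servo_tool --pt "0 0 0 0.125 -1" --pt "0 0 0 0.125 -1" --pt "0 0 0 0.125 -1" --pt "0 0 0 0.125 -1" --pt "0 0 0 0.125 -1" --pt "0 0 0 0.125 -1" --pt "0 0 0 0.125 -1" --pt "0 0 0 0.125 -1" --force 50

```text
clock: 0.77
tool_pos: [0.1791, 0.5414, 0.1987]
tool_rot: [1.933, 2.473, -0.02]
wrist_force: [-0.6, -0.7, 0.5]
grip_width: 0.47
```

```bash
python3 -c "
from h import *
show(box(0,-24,100))"
```

```text
t 0.77 box-frame mm [-205.9  528.5  198.7] tray mm [-418.8  625.9  198.7] F box [-0.7 -0.6  0.5] grip 44.2
R [[-0.242, 0.97, -0.006], [0.97, 0.241, -0.011], [-0.01, -0.008, -1.0]]
twist needed 0.098
delta tool now [-569.1  151.5  103. ] after twist [-551.5  206.7  103. ] tool x in box [-0.  1. -0.]
```

Call:
servo_tool --pt "0 0 0 0.1 -1" --pt "-38 14 0 0 -1" --pt "-38 14 0 0 -1" --pt "-38 14 0 0 -1" --pt "-38 14 0 0 -1" --pt "-38 14 0 0 -1" --pt "-38 14 0 0 -1" --pt "-38 14 0 0 -1"

```text
clock: 1.43
tool_pos: [0.3105, 0.287, 0.1951]
tool_rot: [2.049, 2.38, -0.03]
wrist_force: [0.8, 0.6, 0.2]
grip_width: 0.004
```

```bash
python3 -c "
from h import *
show(box(0,-24,100))"
```

```text
t 1.43 box-frame mm [-112.9  257.8  195.1] tray mm [-303.1  364.   195.1] F box [0.8 0.5 0.2] grip 0.4
R [[-0.149, 0.989, -0.012], [0.989, 0.149, -0.016], [-0.014, -0.014, -1.0]]
twist needed 0.004
delta tool now [-280.9  113.1   97.4] after twist [-280.5  114.1   97.4] tool x in box [-0.  1. -0.]
```

Call:
servo_tool --pt "-36 15 8 0 -1" --pt "-36 15 8 0 -1" --pt "-36 15 8 0 -1" --pt "-36 15 8 0 -1" --pt "-36 15 8 0 -1" --pt "-36 15 8 0 -1" --pt "-36 15 8 0 -1" --pt "-10 5 0 0 -1"

```text
clock: 2.1
tool_pos: [0.4621, 0.0266, 0.1389]
tool_rot: [2.052, 2.374, -0.025]
wrist_force: [-0.8, 0.1, 0.5]
grip_width: 0.006
```

```bash
python3 -c "
from h import *
show(box(0,-24,80))"
```

```text
t 2.1 box-frame mm [ -0.6 -21.8 138.9] tray mm [-167.5   94.9  138.9] F box [-0.8  0.2  0.5] grip 0.6
R [[-0.145, 0.989, -0.008], [0.989, 0.145, -0.015], [-0.013, -0.01, -1.0]]
twist needed -0.0
delta tool now [-1.4  1.1 58.9] after twist [-1.4  1.1 58.9] tool x in box [-0.  1. -0.]
```

Call:
servo_tool --pt "-1 0 25 0 -1" --pt "-1 0 25 0 -1" --pt "-1 0 20 0 -1" --pt "0 0 0 0 -1"

```text
clock: 2.43
tool_pos: [0.4652, 0.0183, 0.0675]
tool_rot: [2.061, 2.363, -0.022]
wrist_force: [-0.5, 0.1, -0.3]
grip_width: -0.0
```

Run:
```python
from h import *
show(box(0,-24,46))
from bench import bot
d=bot.snapshot("top");cv2.imwrite("pics/a1.png",cv2.resize(d["img"][220:350,230:390],None,fx=4.5,fy=4.5))
```

```text
t 2.43 box-frame mm [  1.2 -30.5  67.5] tray mm [-164.9   86.4   67.5] F box [-0.4  0.2 -0.3] grip -0.0
R [[-0.136, 0.991, -0.005], [0.991, 0.136, -0.015], [-0.014, -0.007, -1.0]]
twist needed -0.01
delta tool now [ 6.8 -1.2 21.4] after twist [ 6.8 -1.1 21.4] tool x in box [-0.  1. -0.]
```

View pics/a1.png

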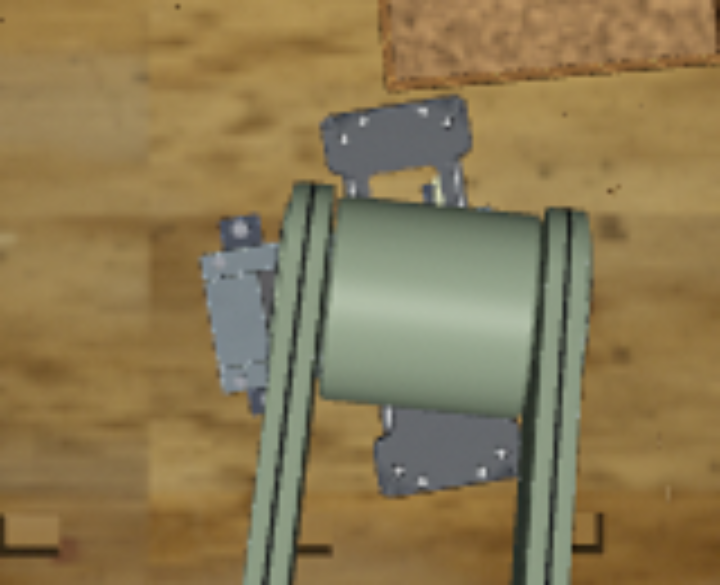

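The arm hides most of the box in this view. The box's +y end shows at about (235,310), and the gripper is across it as intended. Next I go down into the slot.

Call:
servo_tool --pt "4 -1 7 -0.01 -1" --pt "2 0 7 0 -1" --pt "0 0 6 0 -1" --pt "0 0 0 0 -1"

```text
clock: 2.82
tool_pos: [0.4666, 0.0259, 0.0509]
tool_rot: [2.041, 2.372, -0.014]
wrist_force: [-0.1, 1.0, -0.9]
grip_width: 0.006
```

```bash
python3 -c "
from h import *
show(box(0,-20,46))"
```

```text
t 2.82 box-frame mm [  3.8 -23.2  50.9] tray mm [-163.    93.9   50.9] F box [ 0.   1.  -0.9] grip 0.5
R [[-0.149, 0.989, 0.003], [0.989, 0.149, -0.015], [-0.015, 0.001, -1.0]]
twist needed 0.004
delta tool now [ 3.3 -3.8  4.9] after twist [ 3.3 -3.8  4.9] tool x in box [ 0.  1. -0.]
```

Call:
servo_tool --pt "0 -3 5 0 -1" --pt "2 0 1 0 -1" --pt "2 0 0 0 -1" --pt "2 0 0 0 -1"

```text
clock: 3.15
tool_pos: [0.4637, 0.0321, 0.0457]
tool_rot: [2.038, 2.371, -0.012]
wrist_force: [0.8, 1.0, -0.8]
grip_width: 0.006
```

```bash
python3 -c "
from h import *
show(box(0,-14,46))"
```

```text
t 3.15 box-frame mm [  1.8 -16.7  45.7] tray mm [-165.5  100.3   45.7] F box [ 0.9  0.9 -0.8] grip 0.6
R [[-0.15, 0.989, 0.006], [0.989, 0.15, -0.015], [-0.016, 0.004, -1.0]]
twist needed 0.005
delta tool now [ 2.7 -1.8 -0.3] after twist [ 2.7 -1.8 -0.3] tool x in box [ 0.  1. -0.]
```

Call:
servo_tool --pt "2 0 0 0 -1" --pt "2 0 0 0 -1" --pt "2 0 0 0 -1"

```text
clock: 3.4
tool_pos: [0.4633, 0.0382, 0.0462]
tool_rot: [2.037, 2.37, -0.011]
wrist_force: [0.9, -1.0, -1.5]
grip_width: 0.004
```

Call:
servo_tool --pt "2 0 0 0 -1" --pt "2 0 0 0 -1"

```text
clock: 3.57
tool_pos: [0.4629, 0.042, 0.0462]
tool_rot: [2.036, 2.37, -0.012]
wrist_force: [-1.3, -1.6, -1.3]
grip_width: 0.006
```

```bash
python3 -c "
from h import *
show(box(0,-14,46))"
```

```text
t 3.57 box-frame mm [ 2.4 -6.7 46.2] tray mm [-165.8  110.2   46.2] F box [-1.5 -1.4 -1.3] grip 0.6
R [[-0.151, 0.989, 0.008], [0.988, 0.151, -0.018], [-0.019, 0.006, -1.0]]
twist needed 0.006
delta tool now [-7.3 -2.5  0.4] after twist [-7.3 -2.4  0.4] tool x in box [ 0.  1. -0.]
```

Call:
servo_tool --pt "2 -1 0 0 -1" --pt "2 0 0 0 -1"

```text
clock: 3.73
tool_pos: [0.4616, 0.0458, 0.0463]
tool_rot: [2.035, 2.369, -0.012]
wrist_force: [0.3, -1.1, -1.2]
grip_width: 0.003
```

Call:
servo_tool --pt "2 0 0 0 -1" --pt "2 0 0 0 -1"

```text
clock: 3.9
tool_pos: [0.461, 0.0499, 0.0463]
tool_rot: [2.034, 2.368, -0.013]
wrist_force: [-0.9, -1.8, 0.0]
grip_width: 0.002
```

Call:
servo_tool --pt "3 0 0 0 -1" --pt "3 0 0 0 -1"

```text
clock: 4.07
tool_pos: [0.4601, 0.056, 0.0463]
tool_rot: [2.034, 2.368, -0.013]
wrist_force: [0.9, -1.4, -0.6]
grip_width: 0.004
```

```bash
python3 -c "
from h import *
show(box(0,39,46))"
```

```text
t 4.07 box-frame mm [ 1.7  7.5 46.3] tray mm [-167.6  124.4   46.3] F box [ 0.7 -1.6 -0.6] grip 0.4
R [[-0.151, 0.989, 0.01], [0.988, 0.151, -0.019], [-0.02, 0.007, -1.0]]
twist needed 0.006
delta tool now [31.5 -1.6 -0.4] after twist [31.5 -1.7 -0.4] tool x in box [ 0.  1. -0.]
```

Call:
servo_tool --pt "4 -1 0 0 -1" --pt "4 0 0 0 -1" --pt "4 0 0 0 -1" --pt "4 0 0 0 -1" --pt "4 0 0 0 -1" --pt "4 0 0 0 -1" --pt "3 0 0 0 -1"

```text
clock: 4.65
tool_pos: [0.4556, 0.0847, 0.0466]
tool_rot: [2.031, 2.367, -0.013]
wrist_force: [0.7, -5.0, 4.0]
grip_width: 0.002
```

```bash
python3 -c "
from h import *
show(box(0,38,46))"
```

```text
t 4.65 box-frame mm [ 1.4 36.6 46.6] tray mm [-170.5  153.3   46.6] F box [-0.  -5.1  4. ] grip 0.2
R [[-0.152, 0.988, 0.012], [0.988, 0.152, -0.021], [-0.023, 0.008, -1.0]]
twist needed 0.007
delta tool now [ 1.5 -1.4  0.6] after twist [ 1.5 -1.4  0.6] tool x in box [ 0.  1. -0.]
```

Call:
servo_tool --pt "-5 0 0 0 -1" --pt "0 0 -15 0 -1" --pt "0 0 -25 0 -1" --pt "-10 0 -30 0 -1" --pt "-30 0 -20 0 -1" --pt "-30 0 0 0 -1"

```text
clock: 5.15
tool_pos: [0.4609, 0.0183, 0.1376]
tool_rot: [2.031, 2.387, -0.013]
wrist_force: [0.9, 0.7, 0.1]
grip_width: 0.004
```

Run:
```python
from h import *
show(box(0,97,130))
from bench import bot
for n in("top","scene"):
    d=bot.snapshot(n);pickle.dump(d,open(n+"2.pkl","wb"))
    im=d["img"][220:350,230:390] if n=="top" else d["img"][200:335,190:390]
    cv2.imwrite(f"pics/b_{n}.png",cv2.resize(im,None,fx=4,fy=4,interpolation=2))
```

```text
t 5.15 box-frame mm [ -3.  -29.9 137.6] tray mm [-169.2   86.7  137.6] F box [1.  0.5 0.1] grip 0.4
R [[-0.16, 0.987, -0.0], [0.987, 0.16, -0.011], [-0.011, -0.002, -1.0]]
twist needed 0.015
delta tool now [126.9   4.9   6.2] after twist [127.    3.    6.2] tool x in box [-0.  1. -0.]
```

View pics/b_top.png

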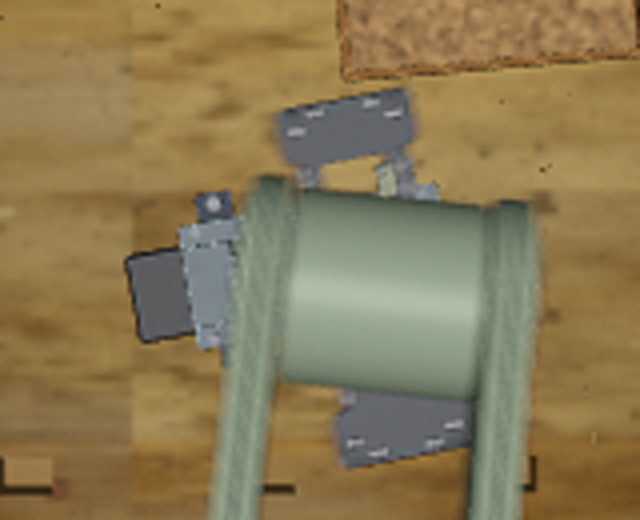

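View pics/b_scene.png

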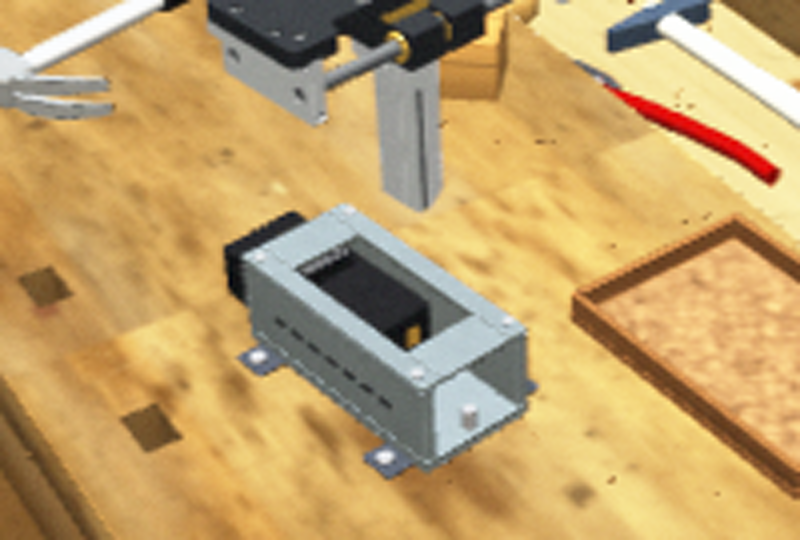

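The top view shows the battery sticking out of the +y end, its end edge from (125,258) to (142,342). The scene view shows the ridge under the roof at (330,260), and the screw at the empty −y end at (470,415). I measure the end and then move over it.

Run:
```python
from h import *
d=pickle.load(open("top2.pkl","rb"))
for u,v in((261.3,284.5),(265.3,305.3)): print(1000*(ray(d,u,v,.042)-BC)@BR)
```

```text
[ 22.21459405 108.81130635  42.        ]
[-27.05605781 107.71960305  42.        ]
```

Call:
servo_tool --pt "32 1 0 0.015 1" --pt "32 1 0 0 1" --pt "32 1 0 0 1" --pt "30 0 0 0 1" --pt "0 0 0 0 1" --pt "0 0 0 0 1"

```text
clock: 5.75
tool_pos: [0.4412, 0.1471, 0.1304]
tool_rot: [-2.072, -2.353, 0.017]
wrist_force: [-0.2, -0.5, 0.2]
grip_width: 0.394
```

```bash
python3 -c "
from h import *
show(box(0,96,10))"
```

```text
t 5.75 box-frame mm [ -3.7 100.4 130.4] tray mm [-181.   216.5  130.4] F box [-0.3 -0.5  0.2] grip 37.0
R [[-0.127, 0.992, -0.012], [0.992, 0.127, -0.004], [-0.003, -0.012, -1.0]]
twist needed -0.018
delta tool now [ -4.    5.3 120.3] after twist [ -4.1   5.2 120.3] tool x in box [-0.  1. -0.]
```

Call:
servo_tool --pt "-6 4 0 -0.015 1" --pt "0 0 0 0 1" --pt "0 0 25 0 1" --pt "0 0 25 0 1" --pt "0 0 0 0 1" --pt "0 0 0 0 1" --pt "0 0 0 0 1"

```text
clock: 6.33
tool_pos: [0.443, 0.1406, 0.0779]
tool_rot: [-2.056, -2.359, 0.019]
wrist_force: [0.3, 1.4, 0.0]
grip_width: 0.891
```

```bash
python3 -c "
from h import *
show(box(-1,94,10))"
```

```text
t 6.33 box-frame mm [-2.9 93.7 77.9] tray mm [-179.6  209.8   77.9] F box [0.5 1.3 0. ] grip 83.7
R [[-0.137, 0.99, -0.017], [0.991, 0.137, -0.001], [0.001, -0.017, -1.0]]
twist needed -0.008
delta tool now [ 0.3  3.1 67.8] after twist [ 0.2  3.1 67.8] tool x in box [0. 1. 0.]
```

Call:
servo_tool --pt "0 2 15 0 1" --pt "0 0 15 0 1" --pt "0 0 15 0 1" --pt "0 0 12 0 1" --pt "0 0 6 0 1" --pt "0 0 0 0 1"

```text
clock: 6.83
tool_pos: [0.4523, 0.1407, 0.0214]
tool_rot: [-2.067, -2.362, 0.0]
wrist_force: [-0.2, 0.6, 0.2]
grip_width: 1.005
```

```bash
python3 -c "
from h import *
show(box(-1,94,10))"
```

```text
t 6.83 box-frame mm [ 6.3 92.4 21.4] tray mm [-170.3  209.3   21.4] F box [-0.1  0.6  0.2] grip 94.4
R [[-0.133, 0.991, -0.002], [0.991, 0.133, 0.001], [0.002, -0.002, -1.0]]
twist needed -0.012
delta tool now [ 1.5 -7.3 11.4] after twist [ 1.6 -7.3 11.4] tool x in box [0. 1. 0.]
```

Call:
servo_tool --pt "1 -6 8 -0.01 1" --pt "1 -1 4 0 1" --pt "0 0 0 0 1"

```text
clock: 7.08
tool_pos: [0.4471, 0.1419, 0.0112]
tool_rot: [2.056, 2.374, 0.006]
wrist_force: [-0.8, 1.0, 0.1]
grip_width: 1.0
```

```bash
python3 -c "
from h import *
show(box(-1,94,10))"
```

```text
t 7.08 box-frame mm [ 1.3 94.4 11.2] tray mm [-175.5  210.9   11.2] F box [-0.6  1.1  0.1] grip 94.0
R [[-0.143, 0.99, 0.003], [0.99, 0.143, 0.002], [0.002, 0.003, -1.0]]
twist needed -0.002
delta tool now [-0.4 -2.3  1.2] after twist [-0.4 -2.3  1.2] tool x in box [-0.  1.  0.]
```

Close on the sides.

Call:
servo_tool --pt "0 -2 1 0 -1" --pt "0 0 0 0 -1" --pt "0 0 0 0 -1" --pt "0 0 0 0 -1" --pt "0 0 0 0 -1" --pt "0 0 0 0 -1" --pt "0 0 0 0 -1" --force 45

```text
clock: 7.67
tool_pos: [0.4462, 0.142, 0.0119]
tool_rot: [2.054, 2.373, 0.01]
wrist_force: [0.2, -0.1, -1.9]
grip_width: 0.551
```

```bash
python3 -c "
from h import *
show(box(-1,94,10))"
```

```text
t 7.67 box-frame mm [ 0.5 94.7 11.9] tray mm [-176.3  211.1   11.9] F box [ 0.2 -0.1 -1.9] grip 51.8
R [[-0.143, 0.99, 0.006], [0.99, 0.143, 0.003], [0.002, 0.007, -1.0]]
twist needed -0.002
delta tool now [-0.7 -1.5  1.9] after twist [-0.7 -1.5  1.9] tool x in box [-0.  1.  0.]
```

Call:
servo_tool --pt "4 0 0 0 -1" --pt "5 0 0 0 -1" --pt "5 0 0 0 -1" --pt "5 0 0 0 -1"

```text
clock: 8.0
tool_pos: [0.4435, 0.1603, 0.0118]
tool_rot: [2.054, 2.371, 0.006]
wrist_force: [0.1, -1.4, 0.2]
grip_width: 0.55
```

```bash
python3 -c "
from h import *
show(box(-0,94,12))"
```

```text
t 8.0 box-frame mm [  0.5 113.2  11.8] tray mm [-177.9  229.5   11.8] F box [-0.1 -1.4  0.2] grip 51.7
R [[-0.143, 0.99, 0.006], [0.99, 0.143, 0.0], [-0.001, 0.006, -1.0]]
twist needed -0.002
delta tool now [-19.2  -0.4  -0.2] after twist [-19.2  -0.4  -0.2] tool x in box [ 0.  1. -0.]
```

Call:
servo_tool --pt "0 0 0 0 0.5" --pt "0 0 0 0 0.5" --pt "0 0 0 0 0.5" --pt "-8 0 0 0 0.5" --pt "-8 0 0 0 0.5" --pt "-6 0 0 0 0.5" --pt "0 0 0 0 0.5"

```text
clock: 8.58
tool_pos: [0.4467, 0.1394, 0.0119]
tool_rot: [2.051, 2.375, 0.01]
wrist_force: [0.0, 0.1, -0.1]
grip_width: 0.746
```

Run:
```python
from h import *
show(box(0,92,10))
from bench import bot
d=bot.snapshot("scene");cv2.imwrite("pics/c.png",cv2.resize(d["img"][180:335,170:390],None,fx=3.5,fy=3.5,interpolation=2))
```

```text
t 8.58 box-frame mm [ 0.6 92.  11.9] tray mm [-176.   208.4   11.9] F box [ 0.1  0.1 -0.1] grip 70.1
R [[-0.145, 0.989, 0.007], [0.989, 0.145, 0.002], [0.001, 0.007, -1.0]]
twist needed 0.0
delta tool now [-0.  -0.6  1.9] after twist [-0.  -0.6  1.9] tool x in box [-0.  1.  0.]
```

View pics/c.png

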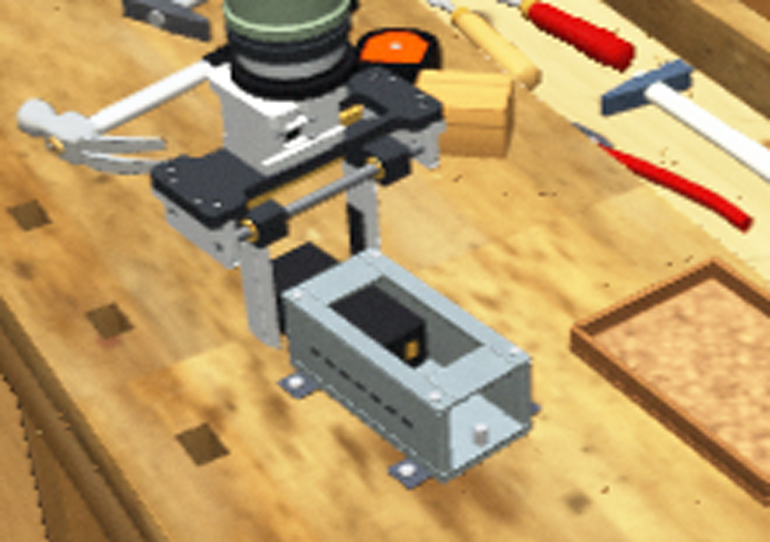

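The scene view shows the open fingers straddling the protruding end at (300,275), level in the tunnel, and its rear has moved along to about (415,340). I regrip and draw it out.

Call:
servo_tool --pt "0 0 1 0 -1" --pt "0 0 0 0 -1" --pt "0 0 0 0 -1" --pt "0 0 0 0 -1" --pt "4 0 0 0 -1" --pt "8 0 0 0 -1" --pt "8 0 0 0 -1" --pt "8 0 0 0 -1" --force 55

```text
clock: 9.3
tool_pos: [0.4426, 0.1668, 0.0107]
tool_rot: [2.054, 2.37, 0.006]
wrist_force: [0.4, -3.3, 0.6]
grip_width: 0.55
```

```bash
python3 -c "
from h import *
show(box(0.5,187,12))"
```

```text
t 9.3 box-frame mm [  0.5 119.7  10.7] tray mm [-178.4  236.    10.7] F box [-0.1 -3.3  0.6] grip 51.7
R [[-0.142, 0.99, 0.006], [0.99, 0.142, -0.0], [-0.001, 0.006, -1.0]]
twist needed -0.003
delta tool now [67.3 -0.2 -1.4] after twist [67.3  0.  -1.4] tool x in box [ 0.  1. -0.]
```

Call:
servo_tool --pt "10 0 0 0 -1" --pt "10 0 0 0 -1" --pt "10 0 0 0 -1" --pt "10 0 0 0 -1" --pt "10 0 0 0 -1" --pt "10 0 0 0 -1" --pt "10 0 0 0 -1" --pt "6 0 0 0 -1"

```text
clock: 9.97
tool_pos: [0.4265, 0.2533, 0.0086]
tool_rot: [-2.054, -2.376, -0.003]
wrist_force: [-0.6, 0.1, -3.2]
grip_width: 0.552
```

Run:
```python
from h import *
show(box(0,190,60))
from bench import bot
d=bot.snapshot("scene");cv2.imwrite("pics/d.png",cv2.resize(d["img"][160:335,130:390],None,fx=3,fy=3,interpolation=2))
```

```text
t 9.97 box-frame mm [ -3.  207.6   8.6] tray mm [-189.3  323.3    8.6] F box [-0.6  0.2 -3.2] grip 51.9
R [[-0.145, 0.989, 0.001], [0.989, 0.145, 0.002], [0.002, 0.001, -1.0]]
twist needed -0.0
delta tool now [-17.5   3.  -51.4] after twist [-17.5   3.  -51.4] tool x in box [-0.  1.  0.]
```

View pics/d.png

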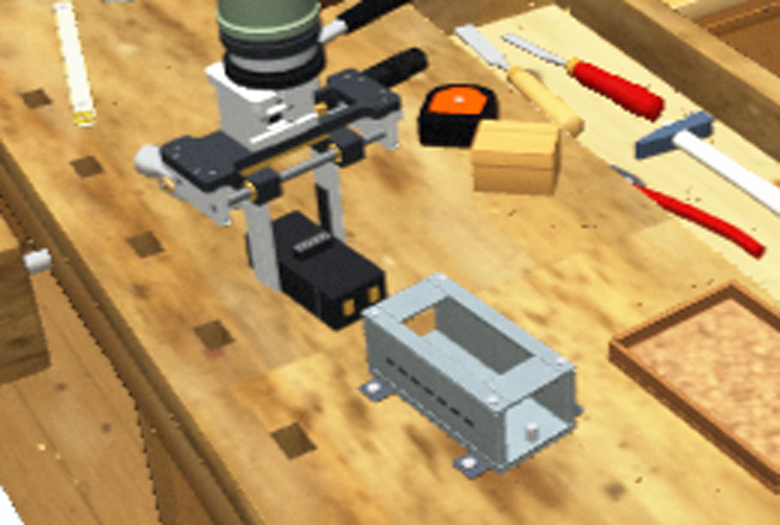

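The battery is out of the box and level in the fingers, with the ridge at (310,243) and its rear end at (360,300), clear of the box. Next I lift it and carry it to the tray.

Call:
servo_tool --pt "0 0 -15 0 -1" --pt "0 0 -25 0 -1" --pt "0 0 -25 0 -1" --pt "0 0 -25 0 -1" --pt "0 0 0 0 -1"

```text
clock: 10.43
tool_pos: [0.4223, 0.254, 0.0981]
tool_rot: [-2.048, -2.375, 0.01]
wrist_force: [1.8, 0.6, -2.1]
grip_width: 0.55
```

```bash
python3 -c "
from h import *
show(tray(0,25,90),tt)"
```

```text
t 10.43 box-frame mm [ -7.  209.   98.1] tray mm [-193.4  324.3   98.1] F box [ 1.9  0.4 -2.1] grip 51.7
R [[-0.147, 0.989, -0.008], [0.989, 0.147, -0.001], [0.0, -0.008, -1.0]]
twist needed 0.087
delta tool now [-315.1  166.6    6.7] after twist [-299.3  193.5    6.7] tool x in box [ 0.1  1.  -0. ]
```

Call:
servo_tool --pt "0 0 0 0.085 -1" --pt "-15 10 0 0 -1" --pt "-25 16 0 0 -1" --pt "-28 18 0 0 -1" --pt "-28 18 0 0 -1" --pt "-28 18 0 0 -1" --pt "-28 18 0 0 -1" --pt "-28 18 0 0 -1"

```text
clock: 11.1
tool_pos: [0.5455, 0.0799, 0.0874]
tool_rot: [-2.135, -2.286, 0.017]
wrist_force: [-0.3, -0.3, -3.0]
grip_width: 0.55
```

```bash
python3 -c "
from h import *
show(tray(0,25,90),tt)"
```

```text
t 11.1 box-frame mm [89.6 18.8 87.4] tray mm [-81.  143.1  87.4] F box [-0.3 -0.2 -3. ] grip 51.7
R [[-0.068, 0.998, -0.018], [0.998, 0.068, 0.002], [0.003, -0.017, -1.0]]
twist needed 0.008
delta tool now [-118.7   80.    -4.3] after twist [-118.1   81.    -4.3] tool x in box [0.1 1.  0. ]
```

Call:
servo_tool --pt "-25 17 -2 0.008 -1" --pt "-25 17 -2 0 -1" --pt "-25 17 -2 0 -1" --pt "-18 12 0 0 -1" --pt "-6 4 0 0 -1" --pt "0 0 0 0 -1"

```text
clock: 11.6
tool_pos: [0.6193, -0.0273, 0.0795]
tool_rot: [-2.151, -2.26, 0.029]
wrist_force: [-0.3, 0.5, -3.2]
grip_width: 0.551
```

Run:
```python
from h import *
show(tray(0,25,8),tt)
from bench import bot
d=bot.snapshot("scene");cv2.imwrite("pics/e.png",cv2.resize(d["img"][140:335,230:490],None,fx=3,fy=3,interpolation=2))
```

```text
t 11.6 box-frame mm [147.1 -97.9  79.5] tray mm [-13.8  31.6  79.5] F box [-0.2  0.5 -3.2] grip 51.8
R [[-0.05, 0.998, -0.028], [0.999, 0.05, 0.001], [0.003, -0.028, -1.0]]
twist needed -0.011
delta tool now [-6.7 15.9 71.1] after twist [-6.8 15.8 71.1] tool x in box [0.1 1.  0. ]
```

View pics/e.png

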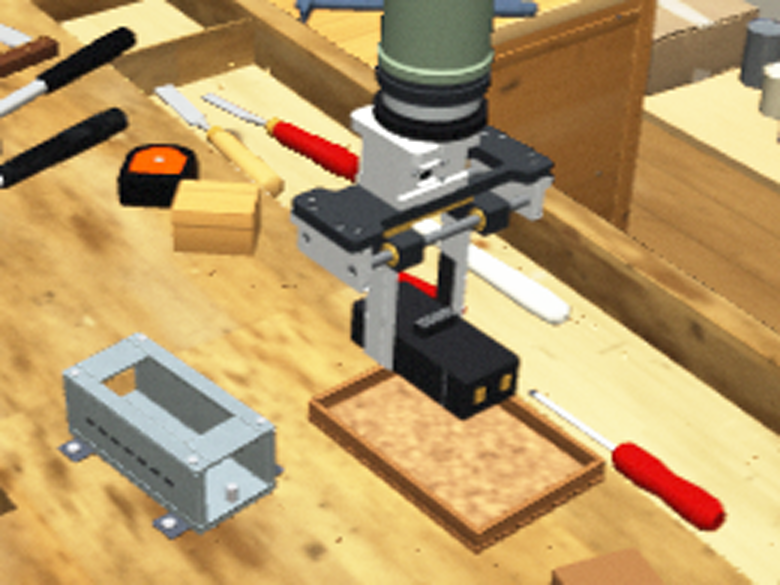

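The battery is level over the tray and the ridge is up, at (430,318). I centre it and lower.

Call:
servo_tool --pt "-4 9 10 -0.01 -1" --pt "-3 7 10 0 -1" --pt "0 0 12 0 -1" --pt "0 0 12 0 -1" --pt "0 0 8 0 -1" --pt "0 0 0 0 -1"

```text
clock: 12.15
tool_pos: [0.6265, -0.0248, 0.0191]
tool_rot: [-2.125, -2.269, 0.036]
wrist_force: [-0.5, -0.1, -3.4]
grip_width: 0.55
```

```bash
python3 -c "
from h import *
show(tray(0,25,8),tt)"
```

```text
t 12.15 box-frame mm [154.6 -96.5  19.1] tray mm [-6.5 33.7 19.1] F box [-0.5  0.  -3.4] grip 51.7
R [[-0.066, 0.997, -0.04], [0.998, 0.066, 0.006], [0.008, -0.039, -0.999]]
twist needed 0.005
delta tool now [-8.8  6.9 10.8] after twist [-8.8  6.9 10.8] tool x in box [0.1 1.  0. ]
```

Call:
servo_tool --pt "-5 4 3 0 -1" --pt "-3 3 3 0 -1" --pt "0 0 2 0 -1" --pt "0 0 0 0 -1"

```text
clock: 12.48
tool_pos: [0.6333, -0.0315, 0.0097]
tool_rot: [-2.122, -2.27, 0.037]
wrist_force: [-1.1, 0.0, -1.6]
grip_width: 0.554
```

```bash
python3 -c "
from h import *
show(tray(0,25,8),tt)"
```

```text
t 12.48 box-frame mm [ 160.4 -104.1    9.7] tray mm [-0.1 26.6  9.7] F box [-1.1  0.2 -1.6] grip 52.0
R [[-0.067, 0.997, -0.041], [0.998, 0.067, 0.006], [0.009, -0.041, -0.999]]
twist needed 0.007
delta tool now [-1.6  0.1  1.7] after twist [-1.6  0.1  1.7] tool x in box [0.1 1.  0. ]
```

Call:
servo_tool --pt "0 0 1 0 -1" --pt "0 0 0 0 0.45" --pt "0 0 0 0 0.45" --pt "0 0 0 0 0.45" --pt "0 0 -1 0 0.45" --pt "0 0 0 0 0.45"

```text
clock: 12.98
tool_pos: [0.6379, -0.0329, 0.0148]
tool_rot: [-2.128, -2.275, 0.029]
wrist_force: [1.0, 0.7, 0.3]
grip_width: 0.723
```

```bash
python3 -c "
from h import *
show(tray(0,25,80),tt)"
```

```text
t 12.98 box-frame mm [ 164.7 -106.2   14.8] tray mm [ 4.4 24.9 14.8] F box [1.  0.5 0.3] grip 68.0
R [[-0.067, 0.997, -0.032], [0.998, 0.067, 0.004], [0.006, -0.031, -0.999]]
twist needed 0.006
delta tool now [  0.6  -6.4 -65. ] after twist [  0.5  -6.4 -65. ] tool x in box [0.1 1.  0. ]
```

Call:
servo_tool --pt "0 -3 -6 0 0.45" --pt "0 0 -12 0 0.45" --pt "0 0 -20 0 0.6" --pt "0 0 -30 0 0.8" --pt "0 0 -40 0 0.8" --pt "0 0 -40 0 0.8"

```text
clock: 13.48
tool_pos: [0.6314, -0.0325, 0.1605]
tool_rot: [-2.116, -2.262, 0.048]
wrist_force: [1.3, -0.2, 0.2]
grip_width: 0.897
```

Call:
servo_tool --pt "35 -30 0 0 0.8" --pt "35 -30 0 0 0.8" --pt "35 -30 0 0 0.8" --pt "35 -30 0 0 0.8" --pt "35 -30 0 0 0.8" --pt "30 -20 0 0 0.8" --pt "0 0 0 0 0.8"

```text
clock: 14.07
tool_pos: [0.4678, 0.1511, 0.1906]
tool_rot: [-2.148, -2.279, 0.003]
wrist_force: [0.2, 0.1, 0.4]
grip_width: 0.899
```

Run:
```python
from h import *
show()
from bench import bot
d=bot.snapshot("scene");cv2.imwrite("pics/f.png",cv2.resize(d["img"][170:365,230:490],None,fx=3,fy=3,interpolation=2))
d=bot.snapshot("top");cv2.imwrite("pics/g.png",d["img"]);P=pts(d)
H=P[...,2];m=(H>.03)&(H<.08);M=np.zeros((480,640),np.uint8);M[175:245,305:395]=m[175:245,305:395]*255
cs,_=cv2.findContours(M,0,2);c=max(cs,key=cv2.contourArea)
w=np.array([ray(d,*p[0],.039) for p in c]);w=((w-TC)@TR)[:,:2]*1000
print(cv2.minAreaRect(w.astype(np.float32)))
Q=P[(M>0)&(H<.043)];A=np.c_[Q[:,:2],np.ones(len(Q))];k=np.linalg.lstsq(A,Q[:,2],rcond=None)[0];print("top z mm",1000*np.median(Q[:,2]),"tilt deg",np.degrees(np.hypot(*k[:2])))
for n,h0,r,hh in(("sand",.02,(405,480,195,245),.031),("offcut",.03,(188,235,185,232),.044),("tape",.02,(145,190,185,232),.036)):
    M=np.zeros((480,640),np.uint8);x0,x1,y0,y1=r;M[y0:y1,x0:x1]=((H>h0)*255)[y0:y1,x0:x1]
    c=max(cv2.findContours(M,0,2)[0],key=cv2.contourArea);print(n,cv2.minAreaRect(np.array([ray(d,*p[0],hh)[:2]*1000 for p in c],np.float32))[0])
```

```text
t 14.07 box-frame mm [ 23.1 100.5 190.6] tray mm [-154.3  218.8  190.6] F box [0.2 0.  0.4] grip 84.5
R [[-0.059, 0.998, -0.009], [0.998, 0.059, 0.005], [0.006, -0.008, -1.0]]
twist needed -0.086
((-0.8667201995849609, 4.441371917724609), (52.519081115722656, 119.70854949951172), 0.3192814886569977)
top z mm 38.53847665739912 tilt deg 0.1554540549843929
sand (604.0712280273438, -270.8507080078125)
offcut (646.1632690429688, 279.034423828125)
tape (648.4556884765625, 374.6118469238281)
```

View pics/f.png

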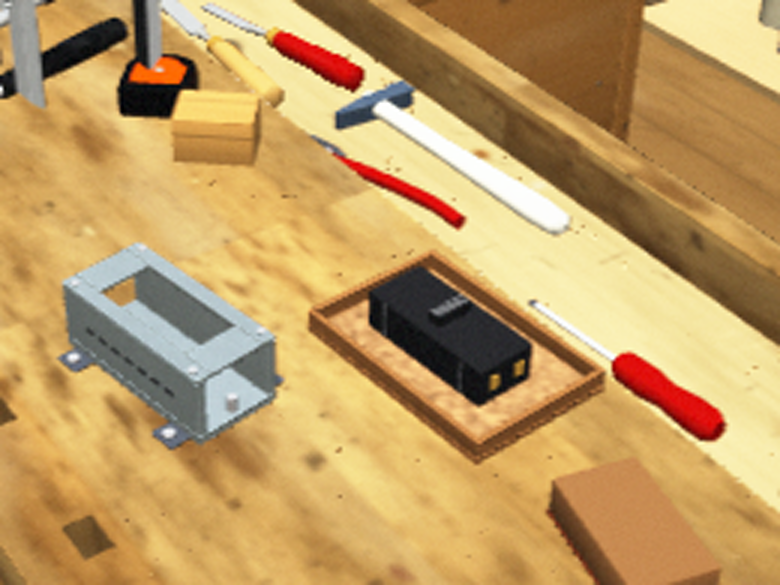

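View pics/g.png

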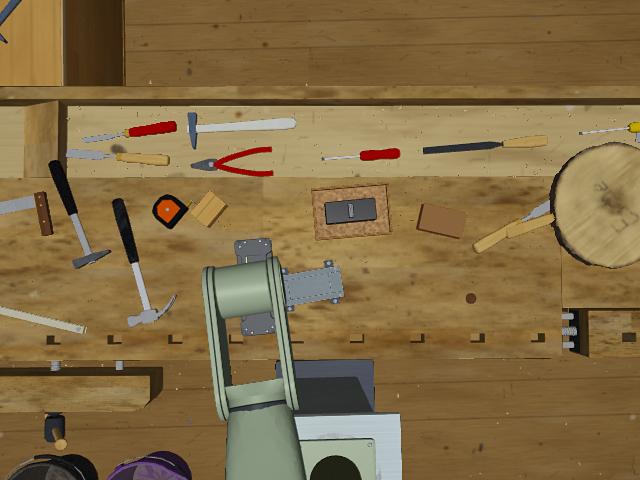

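Both views show the battery flat in the tray with the ridge up, centred near (350,210) in the top view. The arm is clear and the bystanders are in place.

```bash
python3 -c "
from bench import bot
print(bot.finish_job())"
```

```text
the job is handed in; nothing more can be done
None
```

The battery is out of the box and lies flat in the wooden tray, ridge up; I handed the job in at about 14 s, and no verdict was reported.

**What I did:**
- I pushed the battery by its ridge towards +y, where it slid freely. The wrist force was about 1–2 N, rising to 5 N at the end of the push.
- The stop screw is visible at the −y end in the scene image, so I never pushed towards it.
- With about 33 mm sticking out, I gripped the end and drew it out a little. I gripped it again nearer its middle, drew it clear and carried it to the tray.

**Last checks, before handing in:**
- **Position:** the battery's centre is at about (−1, +4) mm in the tray frame.
- **Flatness:** its top is 38.5 mm up (39 expected) and its tilt about 0.2°.
- **Bystanders:** each of the three reads within about 2.5 mm of where it was at the start, which is about what the cameras can resolve.
- **Arm:** open, touching nothing, about 190 mm above the bench.

The tool tilted by up to about 2.4° while lowering into the tray. No check failed or disagreed.

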